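# Wedge the rocking thread chest

### The arm

A 6-joint arm with a two-finger parallel gripper is mounted at the origin on the work surface. World frame = base frame: x ahead of the robot, y to its left, z up, the work surface at z = 0. Lengths are in m, angles in rad, forces in N, time in s.
With the tool pointing down it reaches from about 0.275 to 1 m from the base axis. Payload 8.4 kg.
Tool frame: the origin (TCP) lies on the centre line of the jaws, within the pads' length; the fingertips stand 17 mm ahead of it and the grasp point (between the pads) lies 2 mm behind it (bot.tcp_to_tips is the y of the fingertips in the tool frame, in m); y points along the fingers, z is the direction in which the jaws open and shut, and the axes are right-handed (so a half turn about y gives the same grasp; the last joint's range is limited). The gripper opens to 85 mm and grips with 20 to 120 N. Pads are 22 mm wide; open, the fingers measure 114 mm over their backs; the gripper's body (76 mm by 85 mm) begins 54 mm behind the grasp point. The pads swing forward as they close: fully open they stand 13 mm farther back than shut.
Start: joints at [1.116, 0.353, 1.633, -0, 1.155, -0.002], TCP at [0.273, 0.562, 0.248] pointing down, gripper open.
Joint ranges: [-2.63, 2.63], [-0.92, 2.1], [0.06, 2.66], [-1.3, 4.44], [0, 2.69], [-3.02, 3.02]. Speed limits (rad/s): [2.22, 2.22, 2.79, 3.14, 3.14, 3.14].

### API

Orientations are given as a unit quaternion [x, y, z, w].
In Python, from workcell import bot, hand, kinematics, get_obs, vision, hand_in gives the robot as it stands. The module is installed in compiled form; this text tells all that it offers. Calls block until the motion is done:
- bot.reach(position, orientation): joint-space move of the TCP to a pose.
- bot.servo_line(position, ori=None, velocity=0.15): straight line of the TCP; ori=None keeps the orientation; velocity is the mean speed in m/s.
- bot.goto_joints(angles): joint-space move.
- hand.move_gripper(opening, strength=None): finger opening in m; strength is the grip in N (None keeps the last); returns when the fingers have stopped.
- bot.dwell(seconds).
- kinematics.solve_ik(position, orientation): joint angles nearest the present ones, or None.
- get_obs(): the state.
- vision.read_camera(name): name is "scene" or "top" or "wrist"; returns a dict with "frame" (384x512x3 uint8, red, green, blue), "intrinsics" (3x3 intrinsics, pixels), "dist" ([k1, k2, p1, p2, k3] as OpenCV has them; the pictures are not rectified), "view" (4x4, takes a point from world to camera coordinates). Camera axes: x right, y down, z forward; pixel columns grow to the right and rows downward; lengths in m; the calibration is good to about 2 mm. A picture is of the moment at which its call begins. There is no depth.
A pose or a line that the arm cannot do raises bot.IKError and nothing moves.
- hand_in(): hands the job in, once; it reports no verdict.
The state is a dict: "time_s": time; "joint_pos": joint angles; "joint_vel": joint speeds; "joint_efforts": joint torques, N m; "position": TCP position; "orientation": TCP orientation; "wrist_force": force on the tool from outside, world axes, zero at the start; "ft_torque": the same for the moment, N m; "gripper_width": finger opening in m.
Only numpy, scipy, OpenCV 4.12 (cv2) and the standard library are available. Lean on these libraries where they do the work, as an engineer would, in place of code of your own. Each camera call takes 0.05 s, during which the arm holds its last target. There are 200 camera calls.

### The job

The little thread chest rocks because the foot beside the wooden wedge is too short. With your fingers against its thick end, push the wedge along the table under that foot, snug but no further, until the chest stands level where it is and no longer rocks, testing by pressing down on the top corner above that foot; pick nothing up and leave everything else where it stands. Finish while still holding that corner down with a firm fingertip press, the chest steady under it.

Things in the scene. Friction and masses are not known exactly. Their poses are not given: they have to be found in the camera images.
- chest: Plywood thread chest, top board 190 (x) x 250 (y) mm, overhanging the sides by 5 mm; 120 mm high, 1.8 to 2.8 kg; six small dummy drawers with brass knobs on its own +x side. Four square block feet, 26 mm wide, 22 mm high, centred 72 mm (x) and 100 mm (y) from its centre; the one at its +x +y corner is too short. Origin: centre of its underside at foot level (the table while it stands level), z up.
- foot_axis (a point): Point at foot level under the centre of the short foot (chest frame 72, 100, 0 mm), the foot beside which the wedge lies. That foot is 4.5 to 7.5 mm shorter than the rest (differs each time) and hangs clear of the table; the chest rests level on the other three. If the wedge lifts it too far, the chest tilts; a push over about 10 N shoves it.
- corner_top (a point): Point on the chest's flat top right above the short foot, 120 mm above foot level, 23 and 25 mm in from the edges: the place to press. Unwedged, 1 to 3 N here tips the corner down by 4.5 to 7.5 mm and it comes back when let go; once wedged it gives less than 1 mm under 8 N.
- wedge: Loose hardwood wedge lying flat on the table, 130 mm long, 36 mm wide, rising evenly from 2 mm thick at the toe to 15 mm at the butt (1 in 10), 35 g. Origin: centre of its underside; its +x points to the toe, z up. It lies out from the chest's +y side, toe towards the short foot, 15 to 45 mm short of it. It slides at well under 1 N; the push rises steeply once snug (5 to 8 N is enough).
- wedge_toe (a point): Middle of the wedge's thin end, 1 mm up.
- wedge_butt (a point): Middle of the wedge's thick end face (36 mm wide, 15 mm high, upright), 7.5 mm up: the face to push.
- cone: Cone of thread, 66 mm across, 118 mm tall, standing on the chest's top at the corner opposite the short foot. Origin: centre of its underside. Leave it standing.
- spool: Thread spool standing near the wedge, 32 mm across, 48 mm tall. Origin: centre of its underside. Leave it.
- tape: Round tape-measure case lying near the wedge on the robot's side, 60 mm across, 17 mm high. Origin: centre of its underside. Leave it.
- tin: Flat round pin tin in front of the chest's drawers, 70 mm across, 24 mm high. Origin: centre of its underside. Leave it.
- spool_small: Small thread spool in front of the chest's drawers, 28 mm across, 36 mm tall. Origin: centre of its underside. Leave it.
- button_jar: Jar of buttons, 66 mm across, 82 mm tall, on the left. Origin: centre of its underside. Leave it.
- shears: Shears lying flat on the cutting mat on the right, 220 mm long. Origin: at the pivot, at table level. Leave them.
Not all that is in view belongs to the job. What is meant by the wedge is not pink, turquoise or white, and is the larger of those in its own colour.

How it is judged:
By the outcome, as a careful person would: the job done as asked, in the order asked, and still so for the second after the job is handed in, while the arm keeps its last pose, push and grip.
It also fails if it takes over 48 s, if anything falls off the work surface, if the arm or the gripper's body presses on something with over 40 N, if the wrist force passes 120 N, or if a joint passes its speed limit or range.

## Working session

There is one attempt and no reset: what is moved stays moved. The work goes in short steps, each a Python script; the robot and the scene stay as the last script left them, time stands still between calls to the robot, and variables do not carry over. Pictures are saved under pics/ and viewed, about 8 in all and at most 12, crops included, and the job is handed in when it is done.

```bash
mkdir -p pics
python3 - <<'E'
from workcell import bot, vision, get_obs
import cv2, pickle
d={n:vision.read_camera(n) for n in("scene","top","wrist")}
pickle.dump(d,open("a.pkl","wb"))
for n in("scene","top"): cv2.imwrite(f"pics/{n}0.png",cv2.resize(d[n]["frame"][:,:,::-1],(800,600),interpolation=cv2.INTER_CUBIC))
o=get_obs();print(o)
E
```

```text
{'time_s': 0.15, 'joint_pos': array([ 1.11554878e+00,  3.53525093e-01,  1.63394452e+00, -8.13196710e-06,
        1.15522496e+00, -2.37994220e-03]), 'joint_vel': array([-0.0005631 , -0.00159807, -0.00234274, -0.00058852,  0.00078117,
        0.00165913]), 'joint_efforts': array([ 5.45381081e-04, -6.05635357e+01, -3.42338169e+01,  6.37100356e-05,
        6.15460973e-03, -7.84892791e-05]), 'position': array([0.27330532, 0.56169199, 0.24771967]), 'orientation': array([ 0.6894368 , -0.15883281,  0.15866119, -0.68867674]), 'wrist_force': array([ 0.02818943,  0.08759467, -0.88501454]), 'ft_torque': array([-0.0015953 , -0.0336488 ,  0.04444421]), 'gripper_width': 0.08568175839345761}
```

View pics/top0.png

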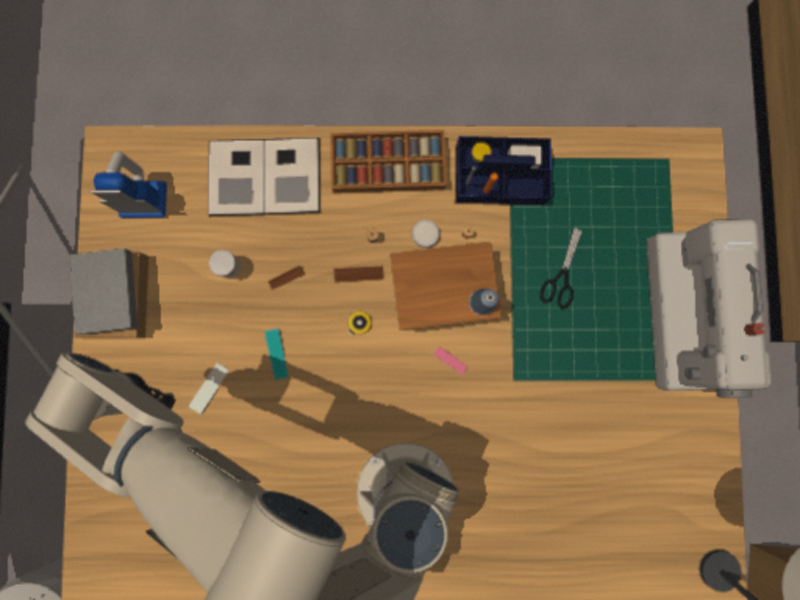

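View pics/scene0.png

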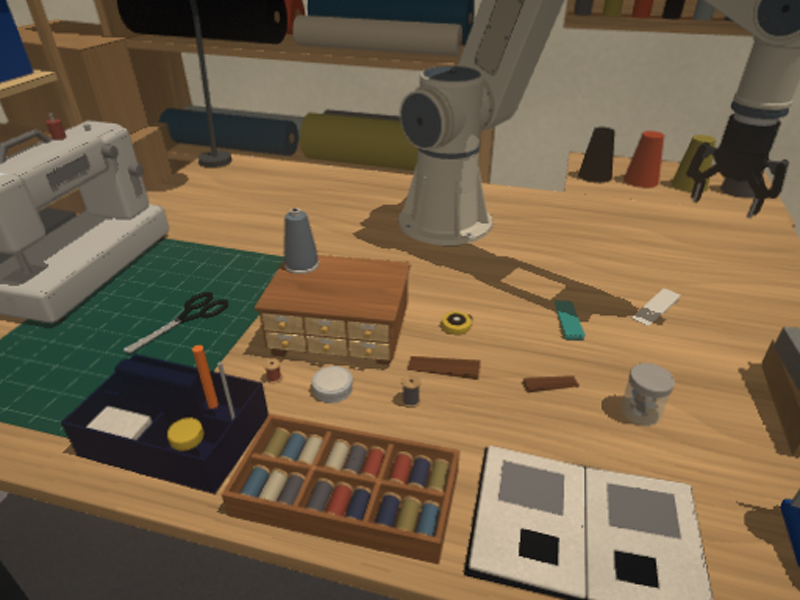

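The top view shows the chest's top board with corners at about (391,254), (491,243), (500,320) and (400,329). The wedge, the larger dark brown piece, spans (334..383, 274). The smaller brown decoy is at (287,277), the spool at (374,236) and the tape at (360,323).

```bash
cat > h.py <<'E'
import numpy as np, cv2
def ray(c,px):
    p=cv2.undistortPoints(np.array(px,float).reshape(-1,1,2),c["intrinsics"],np.array(c["dist"],float)).reshape(-1,2)
    V=np.array(c["view"]);R,t=V[:3,:3],V[:3,3]
    return -R.T@t,np.c_[p,np.ones(len(p))]@R
def plane(c,px,z):
    o,d=ray(c,px); return o+d*((z-o[2])/d[:,2])[:,None]
def proj(c,P):
    V=np.array(c["view"]);r=cv2.Rodrigues(V[:3,:3])[0]
    return cv2.projectPoints(np.array(P,float).reshape(-1,1,3),r,V[:3,3],c["intrinsics"],np.array(c["dist"],float))[0].reshape(-1,2)
E
python3 - <<'E'
import pickle;from h import *
from workcell import kinematics
d=pickle.load(open("a.pkl","rb"));c=d["top"];s=.64
np.set_printoptions(precision=4,suppress=True)
P=plane(c,np.array([(391,254),(491,243),(500,320),(400,329)])*s,.12);print(P,np.linalg.norm(np.diff(P,axis=0),axis=1),P.mean(0))
f=c["frame"].astype(int);m=((f[:,:,0]<130)&(f[:,:,0]>f[:,:,2]+15)).astype(np.uint8)
m[:, :200]=0;m[:,248:]=0;m[:160]=0;m[185:]=0
print(m.sum(),cv2.minAreaRect(np.argwhere(m)[:,::-1].astype(np.float32)))
b=cv2.boxPoints(cv2.minAreaRect(np.argwhere(m)[:,::-1].astype(np.float32)));print(plane(c,b,.008))
print(plane(c,np.array([(374,236),(360,323)])*s,.03))
print("wrist view",np.array(d["wrist"]["view"]))
E
```

```text
[[ 0.5935  0.0345  0.12  ]
 [ 0.6213 -0.211   0.12  ]
 [ 0.432  -0.2298  0.12  ]
 [ 0.41    0.0126  0.12  ]] [0.2471 0.1902 0.2434] [ 0.5142 -0.0984  0.12  ]
271 ((229.33755493164062, 174.7258758544922), (8.763386726379395, 31.206207275390625), 85.91438293457031)
[[0.5758 0.1854 0.008 ]
 [0.5852 0.0576 0.008 ]
 [0.549  0.0549 0.008 ]
 [0.5397 0.1824 0.008 ]]
[[0.6567 0.0787 0.03  ]
 [0.4297 0.1138 0.03  ]]
wrist view [[ 0.4376  0.8991 -0.0014 -0.6235]
 [ 0.8554 -0.4159  0.3089 -0.0402]
 [ 0.2771 -0.1363 -0.9511  0.3803]
 [ 0.      0.      0.      1.    ]]
```

```bash
cat >> h.py <<'E'
from scipy.spatial.transform import Rotation as Ro
def ori(d):
    x=np.array([d[0],d[1],0.]);x/=np.linalg.norm(x);y=np.array([0,0,-1.])
    return Ro.from_matrix(np.c_[x,y,np.cross(x,y)]).as_quat()
def loc(c,name,box=None,k=1):
    f=c["frame"][:,:,::-1]
    if box: f=f[box[1]:box[3],box[0]:box[2]]
    cv2.imwrite(name,cv2.resize(f,None,fx=k,fy=k,interpolation=cv2.INTER_CUBIC))
E
python3 - <<'E'
from h import *;import pickle
from workcell import *
q=ori((.073,-.997))
for p in ([.558,.23,.25],[.557,.215,.022],[.57,.1,.022],[.574,.009,.14]): print(kinematics.solve_ik(p,q))
bot.reach([.558,.235,.22],q)
hand.move_gripper(0.0)
c=vision.read_camera("wrist");pickle.dump(c,open("w1.pkl","wb"));loc(c,"pics/w1.png",None,1.5)
o=get_obs();print(o["time_s"],o["position"],o["wrist_force"],o["gripper_width"],bot.tcp_to_tips)
E
```

```text
[ 3.88482207e-01  3.18307855e-01  1.67926400e+00 -4.44089210e-16
  1.14402080e+00  3.15392975e-01]
[ 3.65863998e-01  6.01798313e-01  1.83559617e+00 -4.44089210e-16
  7.04198175e-01  2.92774766e-01]
[ 1.71079203e-01  5.82694034e-01  1.87707474e+00 -4.44089210e-16
  6.81823876e-01  9.79899714e-02]
[ 1.30652356e-02  4.00632964e-01  1.83620579e+00 -4.44089210e-16
  9.04753902e-01 -6.00239963e-02]
2.5667 [0.55803262 0.23495379 0.22001243] [-1.19591196 -0.8086149   0.87697095] -0.00013615922618570052 0.017
```

View pics/w1.png

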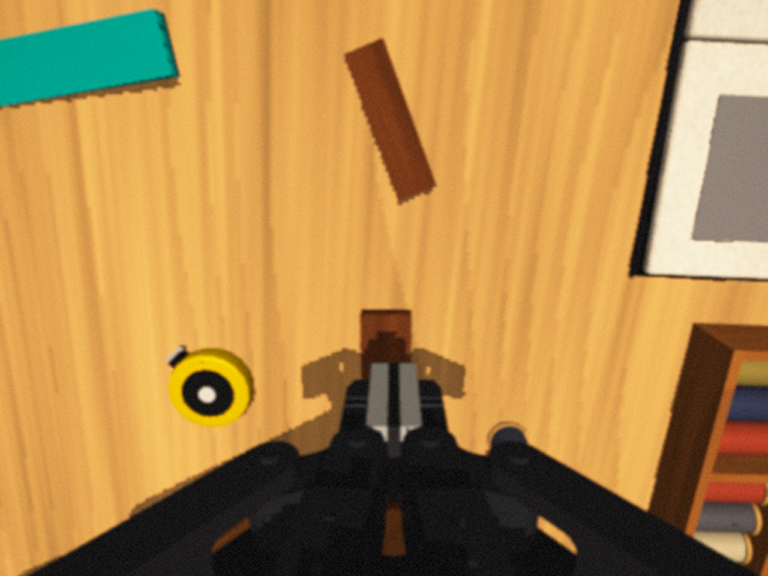

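The wrist view shows the butt's top edge at (361..411, 311). The fingers hide the toe and the chest, so I'll flip the wrist for one look at the toe and foot.

Run:
```python
from h import *;import pickle
from workcell import *
np.set_printoptions(precision=4,suppress=True)
c=pickle.load(open("w1.pkl","rb"));print(plane(c,np.array([(361,311),(411,311)])/1.5,.015))
bot.reach([.56,.235,.26],ori((-.073,.997)))
c=vision.read_camera("wrist");pickle.dump(c,open("w2.pkl","wb"));loc(c,"pics/w2.png",None,1.5)
o=get_obs();print(o["time_s"],o["joint_pos"],o["wrist_force"])
```

```text
[[0.5389 0.1884 0.015 ]
 [0.5732 0.1909 0.015 ]]
5.2667 [ 0.3949  0.315   1.6607  0.      1.1659 -2.8195] [-0.8572  1.1843  0.3657]
```

View pics/w2.png

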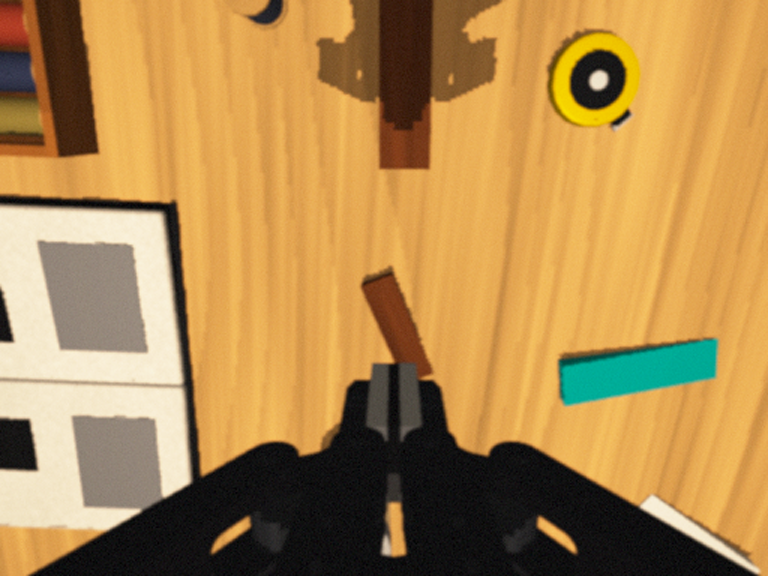

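The flipped wrist view shows the butt end at (380..430, 168), but the toe is out of frame. Shifting toward the chest brings it in.

Run:
```python
from h import *;import pickle
from workcell import *
bot.servo_line([.57,.085,.27],velocity=.25)
c=vision.read_camera("wrist");pickle.dump(c,open("w3.pkl","wb"));loc(c,"pics/w3.png",None,1.5)
o=get_obs();print(o["time_s"],o["wrist_force"])
```

```text
Traceback (most recent call last):
workcell.IKError: the arm cannot follow that straight line within its joint ranges
```

Run:
```python
from h import *;import pickle
from workcell import *
for a in (.25,-.25):
    q=ori((np.cos(1.644+a),np.sin(1.644+a)));s=kinematics.solve_ik([.57,.085,.27],q);print(a,s)
    if s is not None and abs(s[5])<2.98 and abs(s[5]+2.82)<.5: bot.goto_joints(s);break
c=vision.read_camera("wrist");pickle.dump(c,open("w3.pkl","wb"));loc(c,"pics/w3.png",None,1.5)
o=get_obs();print(o["time_s"],o["wrist_force"])
```

```text
0.25 [ 1.45429146e-01  2.57292731e-01  1.71657674e+00 -4.44089210e-16
  1.16772318e+00  2.96381813e+00]
-0.25 [ 1.45429146e-01  2.57292731e-01  1.71657674e+00 -4.44089210e-16
  1.16772318e+00 -2.81936718e+00]
5.9667 [-0.29865406 -0.2285966  -0.21227901]
```

View pics/w3.png

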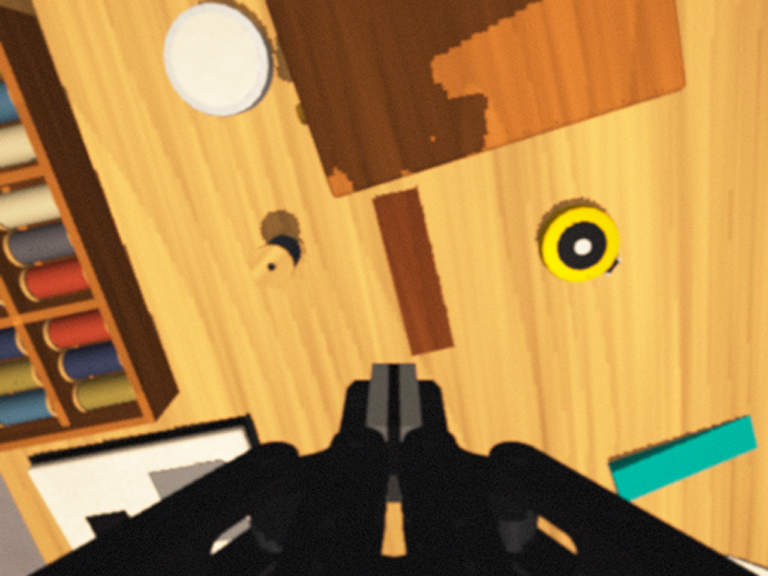

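This view has everything needed. The chest's +x+y top corner is at (337,196) and its −x+y corner at (684,88). The wedge toe runs (374,200)–(417,188) and the butt (412,355)–(453,346).

Run:
```python
from h import *;import pickle
np.set_printoptions(precision=4,suppress=True)
c=pickle.load(open("w3.pkl","rb"))
C=plane(c,np.array([(337,196),(684,88)])/1.5,.12)
t=plane(c,np.array([(374,200),(417,188)])/1.5,.002);b=plane(c,np.array([(412,355),(453,346)])/1.5,.015)
print(C,np.linalg.norm(C[0]-C[1]));print(t,b)
ux=(C[0]-C[1])[:2];ux/=np.linalg.norm(ux);uy=np.array([-ux[1],ux[0]])
m=C[:,:2].mean(0);foot=m+ux*72-uy*25
T=t.mean(0)[:2];B=b.mean(0)[:2] if 0 else b.mean(0)[:2]
foot=m+ux*.072-uy*.025
d=T-B;L=np.linalg.norm(d);d/=L;n=np.array([-d[1],d[0]])
print("ux",ux,"foot",foot,"toe",T,"butt",B,"L",L,"d",d,"angle vs -uy",np.degrees(np.arcsin(d[0]*-uy[1]-d[1]*-uy[0])))
r=foot-T;print("gap to face",r@d-.013,"lat",r@n,"lat rel butt",(foot-B)@n)
print("widths",np.linalg.norm(t[0]-t[1]),np.linalg.norm(b[0]-b[1]))
```

```text
[[0.592  0.0376 0.12  ]
 [0.4091 0.0156 0.12  ]] 0.18429046564842336
[[0.5804 0.0591 0.002 ]
 [0.5465 0.056  0.002 ]] [[0.5728 0.1864 0.015 ]
 [0.5387 0.1844 0.015 ]]
ux [0.9929 0.1191] foot [0.575  0.0104] toe [0.5634 0.0575] butt [0.5558 0.1854] L 0.12806170531586553 d [ 0.0599 -0.9982] angle vs -uy 3.4041238299111343
gap to face 0.03477716711104516 lat 0.008729305198844867 lat rel butt 0.008729305198844869
widths 0.033984187900085436 0.03408737541735465
```

```bash
cat >> h.py <<'E'
ux=np.array([.9929,.1191]);uy=np.array([-ux[1],ux[0]]);foot=np.array([.576,.0105])
Q=ori(-uy)
def P(lat,dist,z): return np.r_[foot+ux*lat+uy*dist,z]   # chest frame about the foot axis
E
python3 - <<'E'
from h import *;import pickle
from workcell import *
np.set_printoptions(precision=3,suppress=True)
bot.reach(P(.001,.206,.10),Q)
bot.servo_line(P(.001,.206,.023),velocity=.12)
bot.dwell(.3);o=get_obs();f0=np.array(o["wrist_force"]);np.save("f0.npy",f0);print(o["time_s"],o["position"],f0)
# butt at ~.176 from foot: tip face contact near .187
for s in np.r_[.19,.18,.17,.16,.15,.145]:
    bot.servo_line(P(.001*(s-.13)/.07,s,.023),velocity=.06);bot.dwell(.05)
    f=np.array(get_obs()["wrist_force"])-f0;print(s,-f[:2]@-uy,f@np.r_[ux,0],f[2])
c=vision.read_camera("scene");pickle.dump(c,open("s1.pkl","wb"));loc(c,"pics/s1.png",(160,160,360,290),4)
print(get_obs()["time_s"])
E
```

```text
9.65 [0.553 0.215 0.024] [ 0.398 -0.014 -0.489]
0.19 0.05509561522118041 -0.21176855370165065 0.22041289398537667
0.18 -0.1579655534123026 -0.18303638582118456 -0.5818317450155541
0.17 0.2995372710612789 0.3769673699176035 0.8489145649282865
0.16 0.717123058599477 -0.2216815170135766 0.4503821932298435
0.15 0.3964660032960009 -1.2289691752601608 -0.1273028933825387
0.145 -0.5670239337500734 0.2456682638586176 1.1085932644666392
11.9333
```

View pics/s1.png

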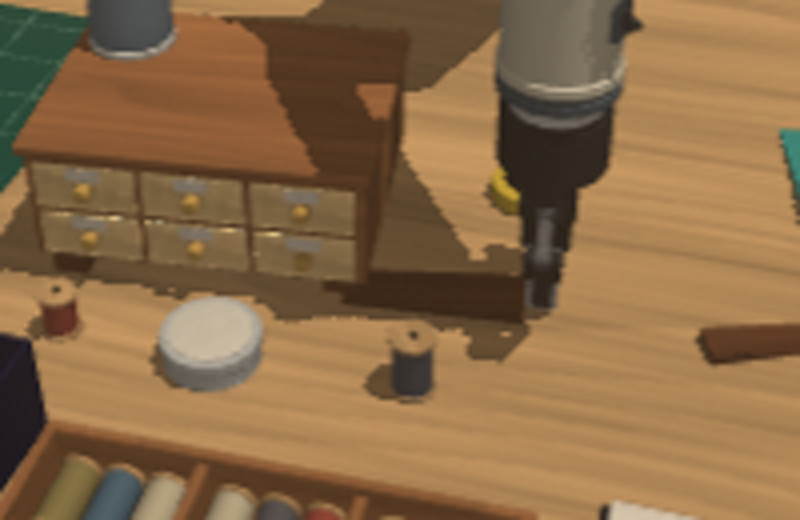

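The scene view shows the fingers flat on the butt at (530,290). The toe is just passing under the chest corner, and nothing else has been touched. Next are fine steps with averaged force.

Run:
```python
from h import *
from workcell import *
f0=np.load("f0.npy")
def F():
    a=[]
    for _ in range(4): bot.dwell(.03);a.append(get_obs()["wrist_force"])
    f=np.mean(a,0)-f0;return np.array([f[:2]@uy,f[:2]@ux,f[2]])
s=.145
while s>.098:
    s-=.0015 if s>.134 else .001
    bot.servo_line(P(0,s,.023),velocity=.03);f=F();p=get_obs()["position"][:2]
    print(round(s,4),round(float((p-foot)@uy),4),f.round(2))
    if f[0]>5: break
print(get_obs()["time_s"])
```

```text
0.1435 0.1435 [ 0.37 -0.3   0.13]
0.142 0.142 [ 0.15  0.09 -0.1 ]
0.1405 0.1405 [-0.12 -0.46  0.25]
0.139 0.139 [ 0.03 -0.1   0.79]
0.1375 0.1375 [ 0.22 -0.07  0.27]
0.136 0.136 [ 0.24 -0.11  0.43]
0.1345 0.1345 [ 0.29 -0.63  0.19]
0.133 0.133 [-0.15 -0.17  0.83]
0.132 0.132 [ 0.4  -0.77  0.11]
0.131 0.131 [ 0.02 -0.13  0.39]
0.13 0.13 [ 0.17 -0.21  0.1 ]
0.129 0.129 [ 0.3  -0.6   0.56]
0.128 0.128 [-0.15 -0.53  0.57]
0.127 0.127 [ 0.36 -0.06  0.44]
0.126 0.126 [ 0.07 -0.65  0.39]
0.125 0.125 [-0.06 -0.61  0.32]
0.124 0.124 [ 0.11 -0.2   0.58]
0.123 0.123 [-0.11 -0.67  0.52]
0.122 0.122 [ 0.58 -0.48  0.71]
0.121 0.121 [-0.   -0.48  0.4 ]
0.12 0.12 [ 0.11 -0.66  0.25]
0.119 0.119 [-0.11 -0.83  0.38]
0.118 0.118 [-0.04 -0.56  0.35]
0.117 0.117 [ 0.03 -0.81  0.14]
0.116 0.116 [-0.1  -0.62  0.31]
0.115 0.115 [-0.05 -0.37  0.88]
0.114 0.114 [ 0.62 -0.38  0.42]
0.113 0.113 [-0.01 -0.57  0.36]
0.112 0.112 [ 0.22 -0.39  0.71]
0.111 0.111 [ 0.36 -0.67  0.61]
0.11 0.11 [ 0.57 -0.75  1.17]
0.109 0.1091 [ 2.4  -0.54  0.37]
0.108 0.1083 [ 4.78 -0.19 -0.38]
0.107 0.1076 [ 7.13 -0.99  0.23]
24.9667
```

Run:
```python
from h import *;import pickle
from workcell import *
bot.servo_line(P(0,.128,.023),velocity=.06)
bot.servo_line(P(0,.128,.165),velocity=.15)
c=vision.read_camera("scene")
bot.servo_line(P(0,0,.165),velocity=.12)
bot.servo_line(P(0,0,.143),velocity=.06)
bot.dwell(.3);f0=np.mean([(bot.dwell(.03),get_obs()["wrist_force"])[1] for _ in range(5)],0);np.save("f1.npy",f0)
z=.143
while z>.132:
    z-=.0005
    bot.servo_line(P(0,0,z),velocity=.02)
    f=np.mean([(bot.dwell(.03),get_obs()["wrist_force"])[1] for _ in range(4)],0)-f0
    if f[2]>.8: print(round(z,4),round(get_obs()["position"][2],5),f.round(2))
    if f[2]>8.5: break
t=vision.read_camera("top");pickle.dump((c,t),open("s2.pkl","wb"))
c2=vision.read_camera("scene")
g=lambda c:cv2.resize(c["frame"][150:290,150:360,::-1],None,fx=2.6,fy=2,interpolation=cv2.INTER_CUBIC)
cv2.imwrite("pics/s2.png",np.vstack([g(c),g(c2)])[:600])
print(get_obs()["time_s"])
```

```text
0.137 0.13714 [ 0.15 -0.15  1.59]
0.1365 0.13706 [-2.3  -0.15  6.71]
0.136 0.13701 [-4.14 -0.47 11.77]
34.2833
```

View pics/s2.png

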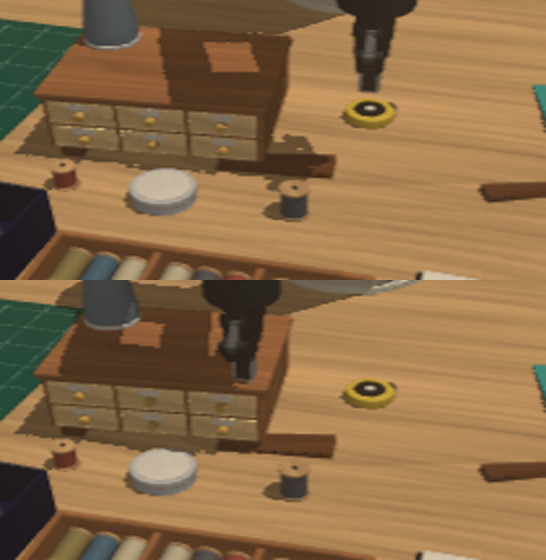

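The upper half (before the press) and the lower half (pressing) show the wedge under the corner at (300,445). The fingertip is on the top corner at (243,375), and the spool, tape, tin and cone are in place. I'll check that the press holds steady and the chest hasn't shifted, then hand in.

Run:
```python
from h import *;import pickle
from workcell import *
a=pickle.load(open("a.pkl","rb"))["scene"]["frame"]
bot.dwell(.6);o=get_obs();print(o["time_s"],o["position"],np.array(o["wrist_force"])-np.load("f1.npy"))
b=vision.read_camera("scene")["frame"]
g=lambda x,r:np.float32(cv2.cvtColor(x,cv2.COLOR_RGB2GRAY)[r[1]:r[3],r[0]:r[2]])
for n,r in dict(drawers=(164,200,258,232),cone=(178,130,208,175),ref_box=(150,265,300,350),spool=(252,236,274,262),tin=(195,230,230,256)).items():
    print(n,cv2.phaseCorrelate(g(a,r),g(b,r),cv2.createHanningWindow((r[2]-r[0],r[3]-r[1]),cv2.CV_32F)))
```

```text
34.8833 [0.57615335 0.01051967 0.13701251] [-3.74715321 -0.04687212 11.27385237]
drawers ((-0.47233945973180624, -0.5495143831775877), 0.3983782896151145)
cone ((-0.024383475299989854, 0.33748065902386415), 0.6739244634133799)
ref_box ((-0.037944066980088564, -0.025577445312407576), 0.9746043848108362)
spool ((-0.051866050379787865, 0.44730945291862945), 1.015665532262237)
tin ((0.23643982900060934, 1.1288362105327465), 1.077578235555578)
```

```bash
python3 -c "
from workcell import *
hand_in();print(get_obs()['time_s'])"
```

```text
the job is handed in; nothing more can be done
the job is handed in; nothing more can be done
```

I pushed the wedge along the table by its thick end, with closed fingers, until it was snug under the short foot. I then pressed the top corner above that foot and handed in at about 35 s of the 48 s, still holding it down.

- **Wedge:** the push stayed under 1 N while it slid, then rose over about 3 mm. I stopped at 7.1 N, below the 10 N that would shove the chest.
- **Level and rocking:** the fingertip met the chest top at about 120 mm, the level height. The corner gave only about 0.1 mm as the press went from 1.6 to 11.8 N.
- **Final press:** it was steady over the last 0.6 s at about 11.3 N down, with about 3.7 N of sideways force still on the fingertip.
- **Chest and cone:** comparing images before and after showed about half a pixel of shift on the chest drawers, a weak match because the arm's shadow had changed. The cone and spool shifted less than half a pixel.
- **Check that disagreed:** the pin tin showed about 1.1 pixels of shift. The arm never went near it, so I put that down to changing shadows but did not confirm it.

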